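Push two gauging rings into line in a corner stop

ROBOT

A 6-joint arm with a two-finger parallel gripper is mounted at the origin on a cart in front of the work surface, level with it; the furniture and walls round the work are solid. World frame = base frame: x ahead of the robot, y to its left, z up, the work surface at z = 0. Lengths are in m, angles in rad, forces in N, time in s.
With the tool pointing down it reaches from about 0.375 to 0.9 m from the base axis. Payload 3.1 kg.
Tool frame: the origin (TCP) lies at the very end of the fingers, on their centre line; the grasp point (between the pads) lies 19 mm behind it (robot.grip_depth is the distance from the TCP to the grasp point, in m); z points along the fingers, y is the direction in which the jaws open and shut (so a half turn about z gives the same grasp; the last joint's range is limited). The gripper opens to 87 mm and grips with 3 to 60 N. Pads are 19 mm wide; open, the fingers measure 117 mm over their backs; the gripper's body (75 mm by 190 mm) begins 51 mm behind the grasp point.
Start: joints at [1.161, 0.527, 1.433, -0, 1.181, -0.178], TCP at [0.144, 0.608, 0.223] pointing down, gripper open.
Joint ranges: [-3.08, 3.08], [-0.75, 2.2], [0.22, 2.44], [-1.43, 4.57], [0, 2.65], [-2.85, 2.85]. Speed limits (rad/s): [2.79, 2.79, 3.14, 3.14, 3.14, 3.14].

INTERFACE

Orientations are given as a unit quaternion [x, y, z, w].
In Python, from rig import robot gives the robot as it stands.
- The arm moves only by the tool drive_tool, never from a script. Its argument "series" is a list of rows, each a list of 7 numbers: the shift along the tool's x, y, z in m, then the turn, a rotation vector about the tool's x, y, z in degrees, then the opening, from 0 (shut) to 1 (fully open). A call has 1 to 5 rows; each row shifts and turns the commanded pose from where the row before left it, along the tool's axes as they then stand; what a row does not reach is not made up. A row lasts 1/8 s, in which the tool goes at most 62.5 mm and 10.7 degrees, less where a joint would pass 70% of its speed; a pose out of reach is approached as far as the arm can. A call is refused whole if a number of a shift passes 0.0625 or a number of a turn 10.7, either way. A call with a gripper value outside its range is refused whole. The fingers move at their own pace and stop on an object; "squeeze" is the grip in N (left out, the last holds). Time passes only in rows, so rows that do not move let the fingers close. It gives the time, the measured TCP pose, the force and the opening at its end, in the units of the state.
- robot.get_obs(): the state, without advancing time (a new reading comes with each control period).
- robot.camera(name): name is "scene" or "top" or "wrist"; returns (picture, depth): 420x560x3 uint8, blue, green, red; 420x560 float32, m along the optical axis (not along the pixel's ray), 0 where there is no reading.
- robot.camera_model(name): a dict with "fx", "fy", "cx", "cy" (pixels), "k1" (the pictures are not rectified: a ray, as slopes to the right and down, at radius r is drawn at 1 + k1 r^2 times it, then the intrinsics apply), "R" (3x3) and "t" (3): a world point X has camera coordinates R X + t. Camera axes: x right, y down, z forward; pixel columns grow to the right and rows downward; lengths in m; the calibration is good to about 2 mm. A picture is of the moment at which its call begins: read the wrist's pose just before it. camera_model takes no time and is no camera call; for the wrist camera it gives the pose at the moment of the call.
- robot.hand_in(): hands the job in, once; it reports no verdict.
The state is a dict: "time": time; "q": joint angles; "joint_velocities": joint speeds; "joint_torque": joint torques, N m; "position": TCP position; "tool_rot": TCP orientation; "ft_force": force on the tool from outside, world axes, zero at the start; "moment": the same for the moment, N m; "grip_width": finger opening in m.
Only numpy, scipy, OpenCV 4.12 (cv2) and the standard library are available. Lean on these libraries where they do the work, as an engineer would, in place of code of your own. Each camera call takes 0.05 s, during which the arm holds its last target. There are 200 camera calls.

TASK

Line up the two steel rings against the blue corner stop, ready for inspection: first push the small washer across the desk into the corner until it touches both rails, then push the larger ring gauge until it touches both the long rail and the washer. Push them gently with the fingertips and do not grip them or lift them off the desk; leave the other things on the desk where they are.

Things in the scene. Friction and masses are not known exactly. Their poses are not given: they have to be found in the camera images.
- corner_stop: rigid blue metal L fixed to the desk before the laptop: two straight rails at a right angle, 14 mm wide, 8 mm high. Origin: inner corner, at desk level. The long rail's inner face runs 130 mm from it along the stop's +y axis (rail on the +x side); the short rail's inner face runs 70 mm along its -x axis (rail on the -y side). The rings belong in the inner quadrant, -x and +y of the origin.
- washer: thick plain steel washer lying flat, 34 mm outside diameter, 9 mm high, loose, about 40 g; the smaller of the two bright steel rings. Origin: centre of its underside, z axis up. In the corner it lies with its centre 17 mm from both inner faces.
- ring_gauge: steel ring gauge lying flat, 49 mm outside diameter, 15 mm high, loose, about 120 g; the larger bright steel ring. Origin: centre of its underside, z axis up. When it touches the long rail its centre is about 24 mm from the inner face; when it touches the washer their centres are about 41 mm apart, so beside the seated washer its centre is about 57 mm from the short rail's inner face.
- bush: bystander: steel flanged bush standing upright on its flange, 27 mm diameter, 28 mm high, loose, beyond the free end of the long rail. Origin: centre of its underside.
- gauge_block: bystander: small steel block standing upright, 9 x 30 x 25 mm (x, y, z), loose, outside the short rail. Origin: centre of its underside.
- mouse: bystander: black computer mouse, 109 x 60 x 41 mm, loose, to the right of the stop; farther right, beyond y = -0.4 m, stands a stack of letter trays about 0.35 m high that the arm must swing round from its start. Origin: centre of its underside.
- clevis: bystander: dark U-shaped fork piece standing upright, 14 x 22 x 30 mm, loose. Origin: centre of its underside.
- eraser: bystander: white eraser in a blue sleeve, 20 x 46 x 12 mm, loose. Origin: centre of its underside.
- calculator: bystander: grey desk calculator, 140 x 92 x 25 mm, loose. Origin: centre of its underside.
Not all that is in view belongs to the job. What is shaped like the ring_gauge but black or turquoise is not meant.

How it is judged:
On the way, in this order (a step that is already met when the one before it is completed fails the run):
1. the washer lies in the corner, touching both rails (within 3.5 mm) (x of washer in the frame of corner_stop between -0.0205 and -0.01 m and y of washer in the frame of corner_stop between 0.01 and 0.0205 m and height (world z) of washer below 0.004 m and angle between washer's own z axis and vertical below 0.08 rad), for 0.2 s.
2. the ring gauge touches the long rail and the washer (within 3.5 mm), the washer still in the corner (all of step 1 and x of ring_gauge in the frame of corner_stop between -0.028 and -0.018 m and horizontal distance between ring_gauge and washer below 0.045 m and y of ring_gauge in the frame of corner_stop above 0.045 m and height (world z) of ring_gauge below 0.004 m and angle between ring_gauge's own z axis and vertical below 0.08 rad), for 0.2 s.
At the end, for the whole second after the job is handed in: Washer flat on the desk within 3.5 mm of touching both rails; ring gauge flat on the desk beside it, within 3.5 mm of touching the long rail and within 3.5 mm of touching the washer; both at rest (all of step 2 and linear speed of each of washer, ring_gauge below 0.01 m/s).
It fails at once if the washer or the ring gauge is lifted off the desk or tipped up (height (world z) of any of washer, ring_gauge above 0.006 m or angle between any of washer, ring_gauge's own z axis and vertical above 0.2 rad).
It fails at once if the washer or the ring gauge is gripped or pressed hard (over 35 N from the fingers) (contact force between the fingers and washer above 35 N or contact force between the fingers and ring_gauge above 35 N).
It fails at once if another loose thing on the desk is moved more than 12 mm (distance of any of bush, gauge_block, mouse, clevis, eraser, calculator from where it was at the start of the episode above 0.012 m).
It also fails if it takes over 70 s, if anything falls off the work surface, if the arm or the gripper's body presses on something with over 40 N, if the wrist force passes 120 N, or if a joint passes its speed limit or range.

## Working session

There is one attempt and no reset: what is moved stays moved. The work goes in short steps, Python scripts to look and compute and a tool call to move; the robot and the scene stay as the last step left them, time stands still between calls to the robot, and variables do not carry over. Pictures are saved under pics/ and viewed, about 8 in all and at most 12, crops included, and the job is handed in when it is done.

Besides the shell and the picture viewer there is one more tool, called as name(argument=value, ...) on one line, values as JSON. drive_tool: Moves the arm, as the interface text tells. Its arguments: {"type":"object","properties":{"series":{"type":"array"},"squeeze":{"type":"number"}},"required":["series"]}

```bash
mkdir -p pics; ls; python3 - <<'E'
from rig import robot
import cv2,numpy as np
o=robot.get_obs(); print({k:np.round(v,3) for k,v in o.items()})
for n in("top","scene"):
    im,d=robot.camera(n); cv2.imwrite(f"pics/{n}0.png",im); np.save(f"pics/{n}0.npy",d)
    m=robot.camera_model(n); print(n,m); print((-np.array(m["R"]).T@np.array(m["t"])).round(3))
E
```

```text
pics
{'time': np.float64(0.0), 'q': array([ 1.16 ,  0.528,  1.434, -0.   ,  1.181, -0.179]), 'joint_velocities': array([ 0.   ,  0.001, -0.001, -0.002, -0.001,  0.001]), 'joint_torque': array([  0.   , -44.004, -17.659,   0.063,   0.058,  -0.   ]), 'position': array([0.143, 0.608, 0.222]), 'tool_rot': array([ 0.116,  0.993, -0.001, -0.   ]), 'ft_force': array([ 0.426, -1.859, -0.433]), 'moment': array([-0.016,  0.011, -0.012]), 'grip_width': np.float64(0.087)}
top {'fx': 510.8220349547551, 'fy': 510.8220349547551, 'cx': 278.655167889578, 'cy': 212.96694387984428, 'k1': -0.1740616604082769, 'R': array([[ 0.01146386, -0.9997273 ,  0.02034491],
       [-0.98954686, -0.0142675 , -0.14350419],
       [ 0.14375533, -0.01848712, -0.98944056]]), 't': array([0.01272925, 0.53946086, 1.08533859])}
[0.378 0.04  1.151]
scene {'fx': 425.8129350527884, 'fy': 425.8129350527884, 'cx': 274.4383008292884, 'cy': 208.71104809973036, 'k1': -0.13725396780343108, 'R': array([[-0.59085497, -0.80673266,  0.00853406],
       [-0.64488037,  0.46590447, -0.60585669],
       [ 0.48478832, -0.36347688, -0.79552803]]), 't': array([0.35826011, 0.35362424, 0.6727577 ])}
[0.114 0.369 0.746]
```

View pics/top0.png

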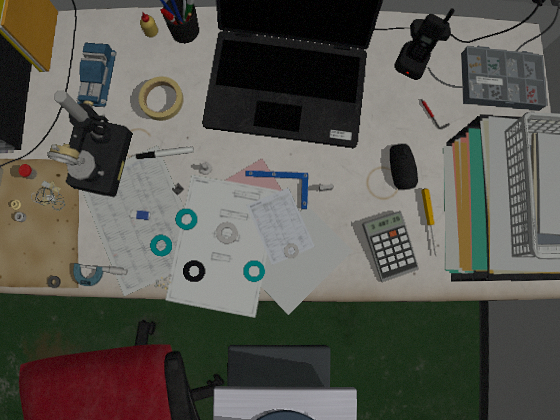

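View pics/scene0.png

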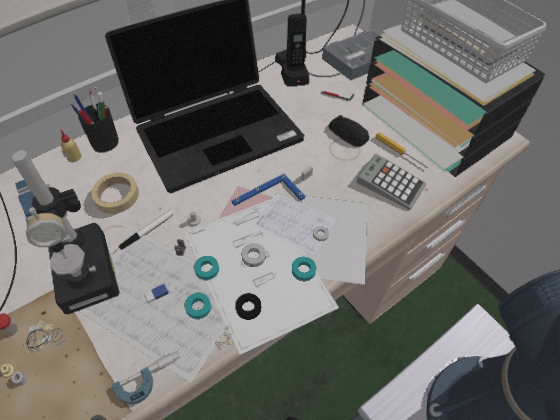

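The stop is at about (247–307, 173–208) in the top view. Ring candidates there:
- Bright steel, larger, at (227,232).
- Bright steel, small, at (291,250).
- Turquoise at (186,219), (161,245) and (254,271).
- Black at (194,271).

The two steel ones fit the washer (291,250) and the ring gauge (227,232). I'll confirm this in an enlarged crop.

```bash
cat > h.py <<'E'
import cv2,numpy as np
from rig import robot
def ray(n,uv,z,m=None):
    m=m or robot.camera_model(n); uv=np.atleast_2d(np.array(uv,float))
    d=((uv-[m["cx"],m["cy"]])/[m["fx"],m["fy"]]); s=d.copy()
    for _ in range(20): s=d/(1+m["k1"]*(s**2).sum(1,keepdims=True))
    R=np.array(m["R"]);c=-R.T@np.array(m["t"]); w=np.c_[s,np.ones(len(s))]@R
    return c+w*((z-c[2])/w[:,2])[:,None]
def proj(n,X,m=None):
    m=m or robot.camera_model(n); p=np.atleast_2d(X)@np.array(m["R"]).T+m["t"]; s=p[:,:2]/p[:,2:]
    return s*(1+m["k1"]*(s**2).sum(1,keepdims=True))*[m["fx"],m["fy"]]+[m["cx"],m["cy"]]
E
python3 - <<'E'
from h import *
im=cv2.imread("pics/top0.png"); c=im[140:290,140:330]; cv2.imwrite("pics/crop0.png",cv2.resize(c,None,fx=4,fy=4,interpolation=cv2.INTER_CUBIC))
hsv=cv2.cvtColor(im,cv2.COLOR_BGR2HSV)
m=cv2.inRange(hsv,(105,130,60),(125,255,255)); n,l,s,c=cv2.connectedComponentsWithStats(m)
for i in range(1,n):
    if s[i,4]>40: print(s[i],c[i].round(1))
for nm,uv,z in [("washer",(291,250),.009),("ring",(227,232),.015),("bush",(203,168),.02),("gb",(322,187),.025),("mouse",(402,166),.03),("clev",(178,188),.02),("eraser",(142,215),.012),("calc",(389,245),.025),("cornr",(302,180),.008)]: print(nm,ray("top",uv,z).round(3))
d=np.load("pics/top0.npy"); print(d[60:200:10,60:130:10].round(2))
E
```

```text
[172   0  10  22  44] [176.4   9.9]
[246 171  62  38 460] [286.6 180.6]
[137 211  11   9  83] [141.9 214.8]
washer [[ 0.46  -0.009  0.009]]
ring [[0.498 0.134 0.015]]
bush [[0.643 0.192 0.02 ]]
gb [[ 0.602 -0.078  0.025]]
mouse [[ 0.653 -0.261  0.03 ]]
clev [[0.596 0.248 0.02 ]]
eraser [[0.534 0.329 0.012]]
calc [[ 0.472 -0.228  0.025]]
cornr [[ 0.621 -0.033  0.008]]
[[1.21 1.2  1.2  1.14 1.15 1.19 1.21]
 [1.2  1.2  1.15 1.15 1.14 1.2  1.21]
 [1.2  1.2  1.16 1.16 1.16 1.19 1.2 ]
 [0.89 1.19 1.16 1.17 1.17 1.19 1.2 ]
 [0.89 0.91 1.16 1.16 1.18 1.19 1.2 ]
 [1.18 0.93 0.96 1.   1.19 1.19 1.19]
 [1.18 1.   0.99 0.99 1.02 1.19 1.19]
 [1.18 1.18 1.   1.02 1.   1.13 1.13]
 [1.18 1.   0.99 1.13 1.12 1.13 1.13]
 [0.93 0.94 1.01 1.13 1.13 1.13 1.13]
 [0.98 0.95 1.   1.05 1.13 1.12 1.14]
 [1.16 1.05 1.05 1.05 1.12 1.12 1.14]
 [1.16 1.12 1.11 1.11 1.12 1.12 1.17]
 [1.16 1.16 1.16 1.13 1.11 1.12 1.16]]
```

View pics/crop0.png

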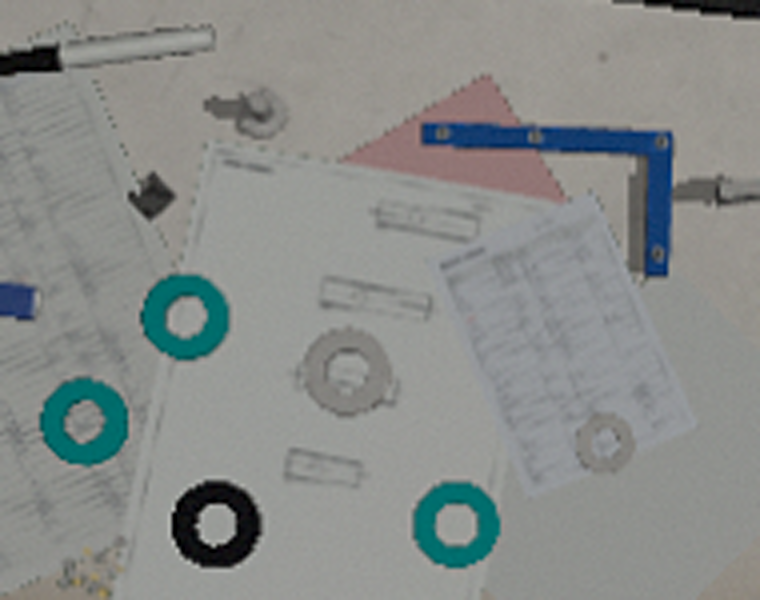

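Enlarged view: the small bright steel ring is at crop (605,441), which is top (291.2,250.2). The larger one is at crop (347,371), which is top (226.7,232.7). Both are confirmed as the washer and the ring gauge. Next I'll measure the stop, the rings and the clearances for the swing.

```bash
python3 - <<'E'
from h import *
im=cv2.imread("pics/top0.png"); hsv=cv2.cvtColor(im,cv2.COLOR_BGR2HSV)
m=cv2.inRange(hsv,(100,110,50),(128,255,255)); m[:165]=0;m[215:]=0;m[:,:240]=0;m[:,315:]=0
# outer edges of top face (z=.008): top edge of long rail by column, right edge of short rail by row
cols=np.arange(252,302); L=np.array([(c,np.flatnonzero(m[:,c])[0]-.5) for c in cols])
L2=np.array([(c,np.flatnonzero(m[:,c])[-1]+.5) for c in cols if c<298])
rows=np.arange(178,205); S=np.array([(np.flatnonzero(m[r])[-1]+.5,r) for r in rows])
P=ray("top",L,.008)[:,:2];Q=ray("top",S,.008)[:,:2];P2=ray("top",L2,.008)[:,:2]
def fit(p):
    v=cv2.fitLine(p.astype(np.float32),cv2.DIST_HUBER,0,.001,.001).ravel(); return v[2:],v[:2]
a,u=fit(P); b,w=fit(Q); a2,u2=fit(P2)
u=u if u[1]>0 else -u; w=w if w[0]<0 else -w
print("y axis",u,"ang",np.degrees(np.arctan2(-u[0],u[1])),"-x axis",w,"dot",u@w,"rail width seen",abs((a2-a)@[u[1],-u[0]]))
t=np.linalg.solve(np.c_[u,-w],b-a); oc=a+t[0]*u
X=np.array([u[1],-u[0]]); o=oc-.014*X+.014*u; print("outer",oc,"origin",o,"X",X,"Y",u)
# rings: contours vs local background
g=cv2.GaussianBlur(im,(3,3),0).astype(int)
for nm,(c,r),z,R in(("washer",(291.2,250.2),.009,.017),("ring",(226.7,232.7),.015,.0245)):
    p=ray("top",(c,r),z)[0]; n=[]
    for n2 in("top","scene"):
        th=np.linspace(0,2*np.pi,60); q=proj(n2,np.c_[p[0]+R*np.cos(th),p[1]+R*np.sin(th),0*th+z])
        i=cv2.imread(f"pics/{n2}0.png"); k=5; i=cv2.resize(i,None,fx=k,fy=k,interpolation=cv2.INTER_CUBIC)
        cv2.polylines(i,[np.int32(q*k+k/2)],True,(0,0,255),1); s=np.int32(q.mean(0)*k); n.append(i[s[1]-125:s[1]+125,s[0]-125:s[0]+125])
    cv2.imwrite(f"pics/fit_{nm}.png",np.hstack(n)); print(nm,p, "stop frame",[(p[:2]-o)@X,(p[:2]-o)@u])
cv2.imwrite("pics/fit.png",np.vstack([cv2.imread("pics/fit_washer.png"),cv2.imread("pics/fit_ring.png")]))
d=np.load("pics/top0.npy"); M=robot.camera_model("top"); R=np.array(M["R"])
v,uu=np.mgrid[0:420:3,0:560:3]; w3=ray("top",np.c_[uu.ravel(),v.ravel()],0); cc=-R.T@np.array(M["t"])
k=((w3@R.T+M["t"])[:,2]); pts=cc+(w3-cc)*(d[::3,::3].ravel()/k)[:,None]
pts=pts[d[::3,::3].ravel()>0]
h=pts[pts[:,2]>.1]; r=np.hypot(h[:,0],h[:,1]); az=np.degrees(np.arctan2(h[:,1],h[:,0]))
for a0 in range(-60,100,10):
    s=(az>=a0)&(az<a0+10)
    if s.any(): print(a0,"rmin",r[s].min().round(2),"zmax",h[s,2].max().round(2),"zmax r<.7",h[s&(r<.7),2].max(initial=0).round(2), "zmax r<.5",h[s&(r<.5),2].max(initial=0).round(2))
E
```

```text
y axis [0.03110463 0.9995161 ] ang -1.7824515 -x axis [-0.99891204  0.04663469] dot 0.015541339 rail width seen 0.012993
outer [ 0.6374482  -0.04722405] origin [ 0.62389046 -0.03279536] X [ 0.9995161  -0.03110463] Y [0.03110463 0.9995161 ]
washer [ 0.45974023 -0.00991168  0.009     ] stop frame [np.float64(-0.1647825886570929), np.float64(0.017766771879508855)]
ring [0.49646821 0.13488735 0.015     ] stop frame [np.float64(-0.13257630555692118), np.float64(0.16363814610229685)]
-60 rmin 0.61 zmax 0.23 zmax r<.7 0.23 zmax r<.5 0.0
-50 rmin 0.54 zmax 0.34 zmax r<.7 0.34 zmax r<.5 0.0
-40 rmin 0.58 zmax 0.34 zmax r<.7 0.34 zmax r<.5 0.0
-30 rmin 0.75 zmax 0.23 zmax r<.7 0.0 zmax r<.5 0.0
-20 rmin 0.96 zmax 0.24 zmax r<.7 0.0 zmax r<.5 0.0
-10 rmin 0.97 zmax 0.18 zmax r<.7 0.0 zmax r<.5 0.0
0 rmin 0.98 zmax 0.15 zmax r<.7 0.0 zmax r<.5 0.0
10 rmin 0.99 zmax 0.15 zmax r<.7 0.0 zmax r<.5 0.0
20 rmin 0.78 zmax 0.22 zmax r<.7 0.0 zmax r<.5 0.0
30 rmin 0.74 zmax 0.3 zmax r<.7 0.0 zmax r<.5 0.0
40 rmin 0.94 zmax 0.13 zmax r<.7 0.0 zmax r<.5 0.0
```

View pics/fit.png

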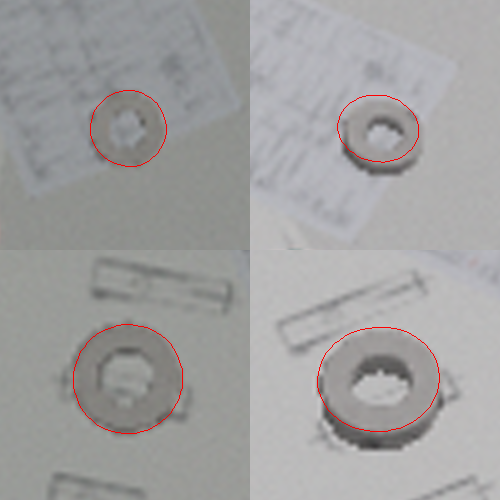

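The overlay circles match both rings, in the top view and within about 1.5 mm in the scene view. The swing on the left side is clear. I'll swing to the desk first.

drive_tool(series=[[-0.029, -0.054, 0.007, 0, 0, 0, 0.207], [-0.029, -0.054, 0.007, 0, 0, 0, 0.207], [-0.029, -0.054, 0.007, 0, 0, 0, 0.207], [-0.056, -0.035, 0.005, 0, 0, 0, 0.207], [-0.056, -0.035, 0.005, 0, 0, 0, 0.207]])

```text
time: 0.72
position: [0.2793, 0.3406, 0.192]
tool_rot: [0.115, 0.993, 0.0, 0.0]
ft_force: [1.1, 0.8, 0.1]
grip_width: 0.0448
```

```bash
cat >> h.py <<'E'
from scipy.spatial.transform import Rotation as Ro
def go(x,y,z,yaw):
    "total tool-frame shift (before turning) and tool-z turn to put TCP at xyz, push dir (-tool x) at yaw deg"
    o=robot.get_obs(); R=Ro.from_quat(o["tool_rot"]); d=R.inv().apply(np.array([x,y,z])-o["position"])
    Rt=Ro.from_matrix(np.c_[[-np.cos(np.radians(yaw)),-np.sin(np.radians(yaw)),0],[-np.sin(np.radians(yaw)),np.cos(np.radians(yaw)),0],[0,0,-1]])
    print("t",o["time"].round(2),"pos",o["position"].round(4),"F",o["ft_force"].round(1),"w",o["grip_width"].round(4),"| shift mm",(d*1e3).round(1),"turn",np.degrees((R.inv()*Rt).as_rotvec()).round(1))
E
python3 -c "
from h import *
go(.422,.012,.1,-30)"
```

```text
Traceback (most recent call last):
  File "h.py", line 17, in go
    print("t",o["time"].round(2),"pos",o["position"].round(4),"F",o["ft_force"].round(1),"w",o["grip_width"].round(4),"| shift mm",(d*1e3).round(1),"turn",np.degrees((R.inv()*Rt).as_rotvec()).round(1))
              ^^^^^^^^^^^^^^^
AttributeError: 'float' object has no attribute 'round'
```

drive_tool(series=[[-0.05, -0.04, 0.015, 0, 0, 0, 0.207], [-0.055, -0.05, 0.015, 0, 0, 0, 0.207], [-0.04, -0.06, 0.015, 0, 0, 0, 0.207], [-0.035, -0.06, 0.02, 0, 0, 0, 0.207], [-0.02, -0.05, 0.02, 0, 0, 0, 0.207]])

```text
time: 1.35
position: [0.3994, 0.0734, 0.1152]
tool_rot: [0.116, 0.993, 0.0, 0.001]
ft_force: [1.1, 0.2, -1.0]
grip_width: 0.0181
```

```bash
sed -i 's/o\["time"\].round(2)/round(o["time"],2)/; s/o\["grip_width"\].round(4)/round(float(o["grip_width"]),4)/' h.py
python3 -c "
from h import *
go(.422,.012,.05,-30)"
```

```text
t 1.35 pos [0.3994 0.0734 0.1152] F [ 1.1  0.2 -1. ] w 0.0181 | shift mm [-35.9 -54.6  65.2] turn [ 0.   0.1 16.7]
```

drive_tool(series=[[0, 0, 0, 0, 0, 8.3, 0.207], [0, 0, 0, 0, 0, 8.3, 0.207], [0, 0, 0, 0, 0, 0, 0.207]])

```text
time: 1.72
position: [0.3976, 0.0753, 0.1153]
tool_rot: [0.257, 0.966, -0.0, -0.0]
ft_force: [-0.1, 0.1, 0.2]
grip_width: 0.0179
```

```bash
python3 -c "
from h import *
go(.422,.012,.045,-30)"
```

```text
t 1.73 pos [0.3976 0.0753 0.1153] F [-0.1  0.1  0.2] w 0.0179 | shift mm [-52.6 -42.7  70.3] turn [-0.  -0.   0.2]
```

drive_tool(series=[[-0.025, -0.02, 0.01, 0, 0, 0, 0.207], [-0.025, -0.02, 0.01, 0, 0, 0, 0.207], [-0.012, -0.01, 0.02, 0, 0, 0, 0.207], [0, 0, 0.02, 0, 0, 0, 0.207], [0, 0, 0, 0, 0, 0, 0.207]])

```text
time: 2.35
position: [0.4257, 0.0016, 0.0546]
tool_rot: [0.257, 0.966, -0.0, -0.002]
ft_force: [-1.0, 0.5, 0.2]
grip_width: 0.0179
```

```bash
python3 - <<'E'
from h import *
go(.432,.006,.004,-30)
a,_=robot.camera("wrist");b,_=robot.camera("top"); cv2.imwrite("pics/w1.png",a); print(ray("top",(253.8,271),.01))
c=cv2.resize(b[160:300,200:360],None,fx=3,fy=3); cv2.imwrite("pics/v1.png",np.hstack([cv2.resize(a,None,fx=.57,fy=.57), cv2.resize(c,(319,239))]))
E
```

```text
t 2.35 pos [0.4257 0.0016 0.0546] F [-1.   0.5  0.2] w 0.0179 | shift mm [-3.4  7.  50.6] turn [-0.  -0.2  0.2]
[[0.41219163 0.07297133 0.01      ]]
```

View pics/v1.png

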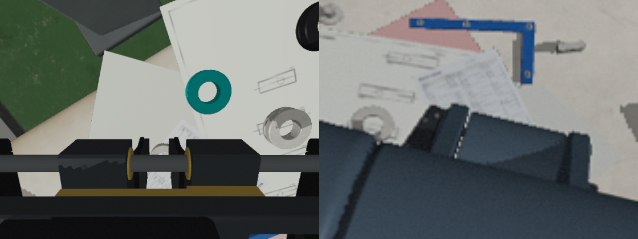

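The wrist view shows the washer between the fingers at about (160,150), with the turquoise ring well clear at (208,92). Going down.

drive_tool(series=[[-0.003, 0.007, 0.01, 0, 0, 0, 0.207], [0, 0, 0.015, 0, 0, 0, 0.207], [0, 0, 0.015, 0, 0, 0, 0.207], [0, 0, 0.008, 0, 0, 0, 0.207], [0, 0, 0, 0, 0, 0, 0.207]])

```text
time: 3.08
position: [0.4327, 0.0062, 0.0072]
tool_rot: [0.258, 0.966, -0.0, -0.0]
ft_force: [0.5, 0.4, -0.7]
grip_width: 0.0182
```

```bash
python3 -c "
from h import *
go(.432,.006,.004,-30); go(.4335,.005,.004,-30)"
```

```text
t 3.08 pos [0.4327 0.0062 0.0072] F [ 0.5  0.4 -0.7] w 0.0182 | shift mm [ 0.5 -0.5  3.2] turn [-0.  -0.   0.2]
t 3.08 pos [0.4327 0.0062 0.0072] F [ 0.5  0.4 -0.7] w 0.0182 | shift mm [-1.3 -0.6  3.2] turn [-0.  -0.   0.2]
```

drive_tool(series=[[0, 0, 0.003, 0, 0, 0, 0.207], [-0.004, 0, 0, 0, 0, 0, 0.207], [-0.005, 0, 0, 0, 0, 0, 0.207], [-0.008, 0.004, 0, 0, 0, 0, 0.207], [-0.008, 0.005, 0, 0, 0, 0, 0.207]])

```text
time: 3.7
position: [0.4597, 0.001, 0.0046]
tool_rot: [0.258, 0.966, 0.0, 0.0]
ft_force: [0.8, 0.3, 0.1]
grip_width: 0.018
```

```bash
python3 - <<'E'
from h import *
go(.5733,.008,.004,-30)
for n in("top","scene","wrist"): cv2.imwrite(f"pics/{n}2.png",robot.camera(n)[0])
i=cv2.imread("pics/scene2.png")[140:300,200:400]; w=cv2.imread("pics/wrist2.png")
cv2.imwrite("pics/v2.png",np.hstack([cv2.resize(i,(500,400)),cv2.resize(w[200:300,220:340],(300,400))]))
E
```

```text
t 3.7 pos [0.4597 0.001  0.0046] F [0.8 0.3 0.1] w 0.018 | shift mm [-95.   62.6   0.7] turn [0.  0.  0.1]
```

View pics/v2.png

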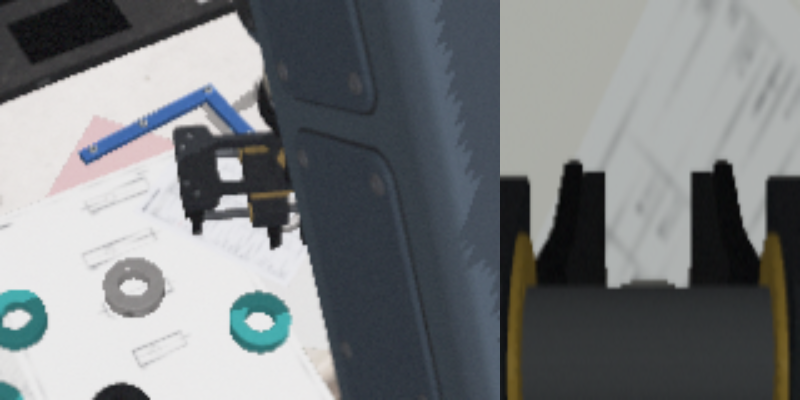

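The wrist crop shows the washer's trailing edge centred between the fingertips (wrist pixel about 280,271), so it is nested. I'll keep pushing.

drive_tool(series=[[-0.012, 0.008, 0, 0, 0, 0, 0.207], [-0.012, 0.008, 0, 0, 0, 0, 0.207], [-0.012, 0.008, 0, 0, 0, 0, 0.207], [-0.012, 0.008, 0, 0, 0, 0, 0.207], [-0.012, 0.008, 0, 0, 0, 0, 0.207]])

```text
time: 4.47
position: [0.5314, 0.0063, 0.0044]
tool_rot: [0.258, 0.966, 0.0, -0.001]
ft_force: [-4.8, 6.1, 1.3]
grip_width: 0.018
```

```bash
python3 - <<'E'
from h import *
print(ray("wrist",(280,270.7),.009))
go(.5733,.008,.004,-30)
for n in("top","wrist"): cv2.imwrite(f"pics/{n}3.png",robot.camera(n)[0])
i=cv2.imread("pics/top3.png")[150:260,220:340]; w=cv2.imread("pics/wrist3.png")
cv2.imwrite("pics/v3.png",np.hstack([cv2.resize(i,(436,400)),cv2.resize(w[200:300,220:340],(364,400))]))
E
```

```text
[[0.53633031 0.0050549  0.009     ]]
t 4.47 pos [0.5314 0.0063 0.0044] F [-4.8  6.1  1.3] w 0.018 | shift mm [-35.5  22.3   0.4] turn [-0.  -0.1  0.1]
```

View pics/v3.png

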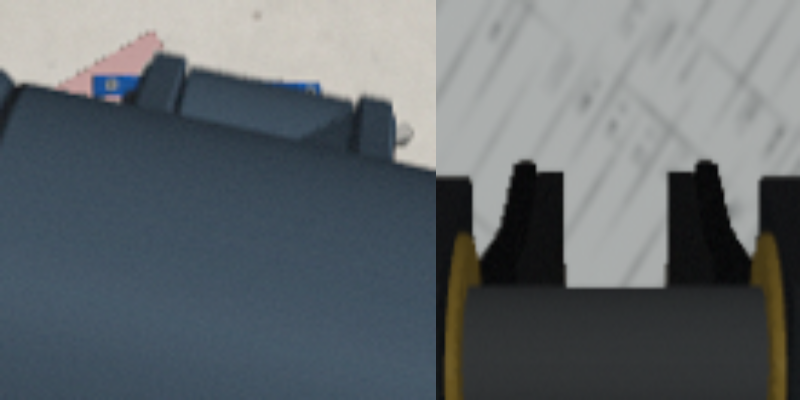

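```bash
python3 - <<'E'
from h import *
go(.5733,.008,.004,-30)
i=robot.camera("scene")[0]; cv2.imwrite("pics/scene4.png",i); go(.5733,.008,.004,-30)
d=np.array([.866,-.5]);p=robot.get_obs()["position"][:2]; print("expected washer",p+24*d/1e3, proj("scene",[*(p+.024*d),.009]))
cv2.imwrite("pics/v4.png",cv2.resize(i[150:270,210:370],None,fx=5,fy=5,interpolation=cv2.INTER_CUBIC))
E
```

```text
t 4.58 pos [0.5311 0.0067 0.0043] F [-1.6  1.3 -0.1] w 0.0178 | shift mm [-35.9  22.1   0.2] turn [ 0.  -0.1  0.1]
t 4.62 pos [0.5308 0.0065 0.0043] F [-0.7  1.9  0.2] w 0.0177 | shift mm [-36.1  22.5   0.2] turn [-0.  -0.1  0.1]
expected washer [ 0.55156093 -0.00550376] [[291.23238111 204.11986378]]
```

View pics/v4.png

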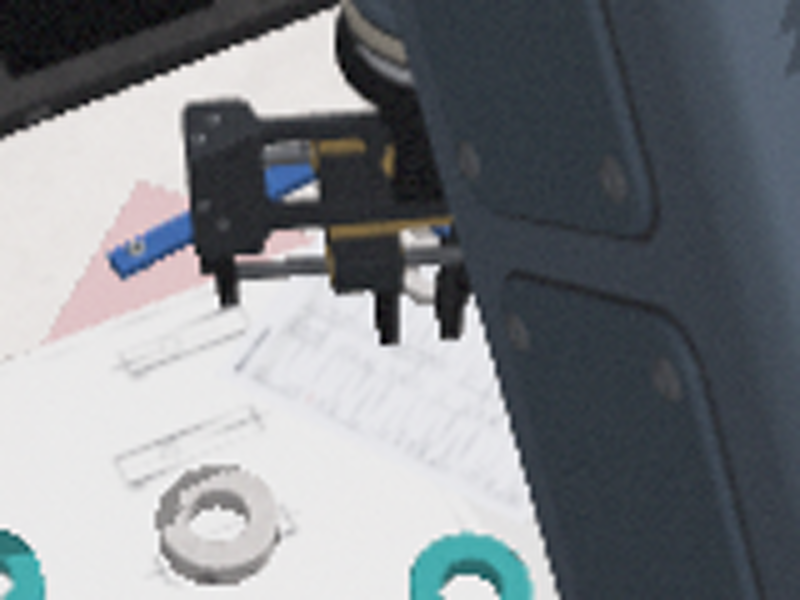

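The scene view shows the washer at crop (420,285), ahead of and between the fingers, and clear of everything else. I'll continue to just short of the corner.

drive_tool(series=[[-0.012, 0.008, 0, 0, 0, 0, 0.207], [-0.012, 0.008, 0, 0, 0, 0, 0.207], [-0.008, 0.005, 0, 0, 0, 0, 0.207], [-0.004, 0.002, 0, 0, 0, 0, 0.207], [0, 0, 0, 0, 0, 0, 0.207]])

```text
time: 5.25
position: [0.5618, 0.0183, 0.0035]
tool_rot: [0.261, 0.965, 0.004, -0.013]
ft_force: [-10.0, 32.0, 9.6]
grip_width: 0.0178
```

```bash
python3 - <<'E'
from h import *
go(.5867,-.0033,.004,-30)
E
```

```text
t 5.25 pos [0.5618 0.0183 0.0035] F [-10.   32.    9.6] w 0.0178 | shift mm [-32.4  -6.1  -1.5] turn [ 0.1 -1.6 -0.2]
```

```bash
python3 - <<'E'
from h import *
o=robot.get_obs(); F=o["ft_force"];M=o["moment"];p=o["position"]
print(M.round(2),F.round(1),o["q"].round(3),o["joint_torque"].round(1),o["joint_velocities"].round(2))
r0=np.cross(F,M)/(F@F); print("line of action offset",r0,"F.M/|F|",F@M/np.linalg.norm(F)); 
for z in(.0,.02,.04,.07,.1,.15,-.05,-.1): print(z,(r0+F/F[2]*(z-r0[2])).round(3))
E
```

```text
[ 5.52  1.79 -0.33] [-10.   32.    9.6] [-0.172  0.783  1.716  0.018  0.668 -1.229] [-18.1 -43.1 -16.7  -5.6  -4.5  -0.2] [ 0.01  0.   -0.01  0.   -0.02 -0.  ]
line of action offset [-0.02288231  0.04085298 -0.15972868] F.M/|F| -0.03445374694663762
0.0 [-0.189  0.572  0.   ]
0.02 [-0.21   0.639  0.02 ]
0.04 [-0.231  0.705  0.04 ]
0.07 [-0.262  0.805  0.07 ]
0.1 [-0.294  0.905  0.1  ]
0.15 [-0.346  1.071  0.15 ]
-0.05 [-0.137  0.406 -0.05 ]
-0.1 [-0.085  0.24  -0.1  ]
```

Something near the fingertips on the -y side is resisting (about 34 N). I'll back off at once and look.

drive_tool(series=[[0.006, 0.003, 0, 0, 0, 0, 0.207], [0.008, 0.002, 0, 0, 0, 0, 0.207], [0.01, 0, 0, 0, 0, 0, 0.207], [0.01, 0, 0, 0, 0, 0, 0.207], [0, 0, 0, 0, 0, 0, 0.207]])

```text
time: 5.88
position: [0.5455, 0.0292, 0.0045]
tool_rot: [0.258, 0.966, -0.0, -0.0]
ft_force: [-0.0, -0.6, -0.2]
grip_width: 0.0181
```

```bash
python3 - <<'E'
from h import *
go(.5867,-.0033,.004,-30)
for n in("scene","top","wrist"): cv2.imwrite(f"pics/{n}5.png",robot.camera(n)[0])
i=cv2.imread("pics/scene5.png")[150:250,220:340]; w=cv2.imread("pics/wrist5.png")[150:]
cv2.imwrite("pics/v5.png",np.hstack([cv2.resize(i,(480,400)),cv2.resize(cv2.imread("pics/top5.png")[150:260,240:340],(318,400))]))
E
```

```text
t 5.88 pos [0.5455 0.0292 0.0045] F [-0.  -0.6 -0.2] w 0.0181 | shift mm [-51.9  -7.7   0.4] turn [-0.  -0.   0.1]
```

View pics/v5.png

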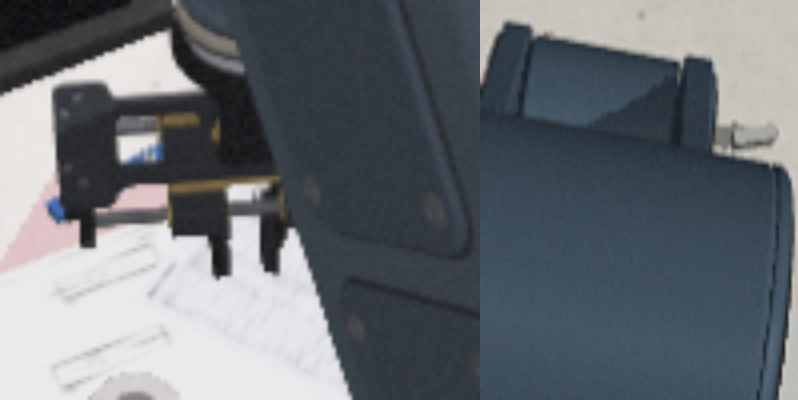

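drive_tool(series=[[0.005, 0, -0.03, 0, 0, 0, 0.207], [0.01, 0, -0.04, 0, 0, 0, 0.207], [0.04, 0.04, -0.02, 0, 0, 0, 0.207], [0.04, 0.05, 0, 0, 0, 0, 0.207], [0.02, 0.06, 0, 0, 0, 0, 0.207]])

```text
time: 6.65
position: [0.5205, 0.2154, 0.0951]
tool_rot: [0.258, 0.966, -0.0, -0.0]
ft_force: [0.2, 0.2, 0.6]
grip_width: 0.0182
```

drive_tool(series=[[0, 0.05, 0, 0, 0, 0, 0.207], [0, 0.04, 0, 0, 0, 0, 0.207], [0, 0, 0, 0, 0, 0, 0.207]])

```text
time: 7.02
position: [0.5686, 0.295, 0.0947]
tool_rot: [0.257, 0.967, 0.001, 0.002]
ft_force: [-0.6, 0.1, 1.2]
grip_width: 0.0176
```

```bash
python3 - <<'E'
from h import *
go(.5867,-.0033,.004,-30)
for n in("scene","top"): cv2.imwrite(f"pics/{n}6.png",robot.camera(n)[0])
i=cv2.imread("pics/scene6.png")[160:260,230:350]
cv2.imwrite("pics/v6.png",np.hstack([cv2.resize(i,(400,333)),cv2.resize(cv2.imread("pics/top6.png")[150:250,240:360],(400,333))]))
E
```

```text
t 7.03 pos [0.5686 0.295  0.0947] F [-0.6  0.1  1.2] w 0.0176 | shift mm [-163.4 -250.3   90.4] turn [0.2 0.2 0.3]
```

View pics/v6.png

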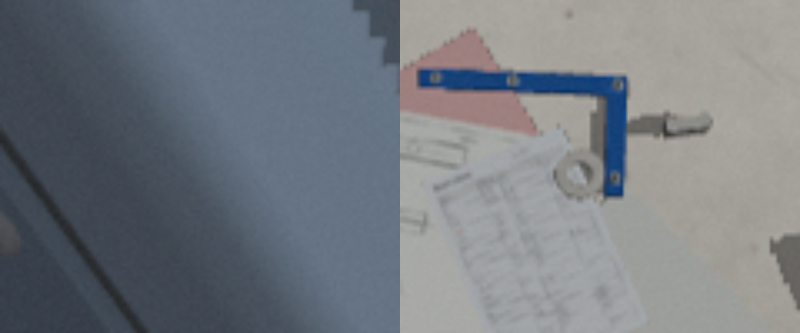

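The washer slipped off to the right and now rests against the short rail near its free end (top pixel about 294,202). The gauge block looks untouched. From here I can slide it along the rail with the closed fingers as a flat face.

```bash
cat >> h.py <<'E'
O=np.array([.6239,-.0328]);X=np.array([.9995,-.0311]);Y=np.array([.0311,.9995])
def sf(p): p=np.asarray(p)[:2]-O; return (np.array([p@X,p@Y])*1e3).round(1)
def wd(x,y): return O+x*X+y*Y
E
python3 - <<'E'
from h import *
p=ray("top",(294,202.2),.009)[0]; print("washer",p,sf(p))
a=cv2.imread("pics/top0.png");b=cv2.imread("pics/top6.png")
for n,(c,r) in dict(gb=(322,187),mouse=(402,166),calc=(389,245)).items():
    print(n,cv2.absdiff(a,b)[r-12:r+12,c-14:c+14].max(2).mean())
th=np.radians(-22);d=np.array([np.cos(th),np.sin(th)]);l=np.array([-d[1],d[0]])
t=p[:2]-d*.0385+l*.003; print("pre",t, "corner right",sf(t+d*.0095-l*.015))
go(*t,.06,-22)
E
```

```text
washer [ 0.56875786 -0.01537999  0.009     ] [-55.7  15.7]
gb 13.25
mouse 7.282738095238095
calc 9.982142857142858
pre [0.5341851  0.00182392] corner right [-87.   14.5]
t 7.12 pos [0.566  0.2922 0.0941] F [-0.7 -0.1 -0.3] w 0.0176 | shift mm [-116.9 -267.6   34.3] turn [-0.1 -0.  -7.9]
```

drive_tool(series=[[-0.02, -0.055, 0, 0, 0, 0, 0], [-0.023, -0.055, 0, 0, 0, 0, 0], [-0.025, -0.055, 0, 0, 0, 0, 0], [-0.024, -0.055, 0, 0, 0, 0, 0], [-0.01, -0.03, 0, 0, 0, -7.9, 0]])

```text
time: 7.75
position: [0.5287, 0.021, 0.0946]
tool_rot: [0.191, 0.982, -0.0, -0.001]
ft_force: [0.4, -0.5, 0.3]
grip_width: 0.0002
```

```bash
python3 -c "
from h import *
go(.5342,.0018,.06,-22)"
```

```text
t 7.75 pos [0.5287 0.021  0.0946] F [ 0.4 -0.5  0.3] w 0.0002 | shift mm [-12.3 -15.7  34.6] turn [-0.  -0.1 -0. ]
```

drive_tool(series=[[-0.012, -0.016, 0, 0, 0, 0, 0], [0, 0, 0.03, 0, 0, 0, 0], [0, 0, 0.035, 0, 0, 0, 0], [0, 0, 0.02, 0, 0, 0, 0], [0, 0, 0, 0, 0, 0, 0]])

```text
time: 8.38
position: [0.5345, 0.0058, 0.0081]
tool_rot: [0.192, 0.981, 0.0, -0.002]
ft_force: [-1.0, 0.5, 1.0]
grip_width: 0.0005
```

```bash
python3 -c "
from h import *
go(.5342,.0018,.004,-22)
p=robot.get_obs()['position'];print(sf(p))
X3=np.r_[X,0];R=Ro.from_quat(robot.get_obs()['tool_rot']);print('stop X in tool',R.inv().apply(X3))"
```

```text
t 8.38 pos [0.5345 0.0058 0.0081] F [-1.   0.5  1. ] w 0.0005 | shift mm [-1.2 -3.8  4.1] turn [-0.  -0.2 -0.1]
[-90.6  35.8]
stop X in tool [-0.93784208  0.34700074 -0.00318987]
```

drive_tool(series=[[0, -0.005, 0.004, 0, 0, 0, 0], [-0.006, 0, 0, 0, 0, 0, 0], [-0.005, 0, 0, 0, 0, 0, 0], [-0.0075, 0.0028, 0, 0, 0, 0, 0], [-0.0075, 0.0028, 0, 0, 0, 0, 0]])

```text
time: 9.0
position: [0.5604, -0.0036, 0.0058]
tool_rot: [0.191, 0.982, 0.0, 0.0]
ft_force: [-1.2, 0.5, 1.9]
grip_width: 0.0005
```

drive_tool(series=[[-0.0075, 0.0028, 0, 0, 0, 0, 0], [-0.0075, 0.0028, 0, 0, 0, 0, 0], [0, 0, 0, 0, 0, 0, 0]])

```text
time: 9.38
position: [0.577, -0.0042, 0.0055]
tool_rot: [0.191, 0.982, -0.0, 0.001]
ft_force: [-0.1, -0.0, -0.3]
grip_width: 0.0005
```

```bash
python3 -c "
from h import *
go(.5342,.0018,.004,-22)
p=robot.get_obs()['position'];print(sf(p),'contact washer x if c=3:', sf(p)+[26.5*.94-3*.342,0])"
```

```text
t 9.38 pos [ 0.577  -0.0042  0.0055] F [-0.1 -0.  -0.3] w 0.0005 | shift mm [ 41.9 -10.5   1.4] turn [0.  0.1 0. ]
[-47.8  27.2] contact washer x if c=3: [-23.916  27.2  ]
```

drive_tool(series=[[-0.003, 0.0011, 0.001, 0, 0, 0, 0], [-0.003, 0.0011, 0, 0, 0, 0, 0], [0, 0, 0, 0, 0, 0, 0]])

```text
time: 9.75
position: [0.5825, -0.0043, 0.0044]
tool_rot: [0.191, 0.982, -0.0, 0.0]
ft_force: [0.0, 0.7, 0.8]
grip_width: 0.0002
```

drive_tool(series=[[-0.002, 0.0005, 0, 0, 0, 0, 0], [0, 0, 0, 0, 0, 0, 0]])

```text
time: 10.0
position: [0.5835, -0.0044, 0.0044]
tool_rot: [0.191, 0.982, -0.0, -0.001]
ft_force: [-1.4, 0.6, 0.2]
grip_width: 0.0005
```

drive_tool(series=[[-0.002, 0.0005, 0, 0, 0, 0, 0], [0, 0, 0, 0, 0, 0, 0]])

```text
time: 10.25
position: [0.584, -0.0044, 0.0042]
tool_rot: [0.191, 0.982, -0.0, -0.002]
ft_force: [-5.7, 1.1, 3.7]
grip_width: 0.0005
```

drive_tool(series=[[-0.002, 0.0003, 0, 0, 0, 0, 0], [0, 0, 0, 0, 0, 0, 0]])

```text
time: 10.5
position: [0.5843, -0.0045, 0.0041]
tool_rot: [0.191, 0.982, -0.0, -0.004]
ft_force: [-7.6, 0.9, 5.6]
grip_width: 0.0005
```

Force is building against the long rail, so the washer has arrived. I'll back off, lift away and check it while moving toward the ring gauge.

drive_tool(series=[[0.005, 0, 0, 0, 0, 0, 0], [0.01, 0, 0, 0, 0, 0, 0], [0.005, 0, -0.04, 0, 0, 0, 0.276], [0, 0.02, -0.05, 0, 0, 0, 0.276], [0.04, 0.06, 0, 0, 0, 0, 0.276]])

```text
time: 11.12
position: [0.5716, 0.0803, 0.0991]
tool_rot: [0.193, 0.981, 0.001, 0.008]
ft_force: [0.9, -0.3, -0.3]
grip_width: 0.0208
```

drive_tool(series=[[0.05, 0.05, 0, 0, 0, 0, 0.276], [0.02, 0.02, 0, 0, 0, 8, 0.276], [0, 0, 0, 0, 0, 8, 0.276], [0, 0, 0, 0, 0, 8, 0.276], [0, 0, 0, 0, 0, 0, 0.276]])

```text
time: 11.75
position: [0.5296, 0.1659, 0.0948]
tool_rot: [0.39, 0.921, 0.001, 0.001]
ft_force: [-0.2, -0.3, 0.0]
grip_width: 0.024
```

```bash
python3 - <<'E'
from h import *
go(.4668,.166,.06,-46)
b=robot.camera("top")[0]; cv2.imwrite("pics/top7.png",b)
cv2.imwrite("pics/v7.png",cv2.resize(b[160:250,210:330],None,fx=6,fy=6,interpolation=cv2.INTER_CUBIC))
print(proj("top",[*wd(-.017,.017),.009]))
E
```

```text
t 11.75 pos [0.5296 0.1659 0.0948] F [-0.2 -0.3  0. ] w 0.024 | shift mm [ 43.9 -45.1  34.6] turn [0.1 0.1 0.1]
[[294.07070124 185.47007954]]
```

View pics/v7.png

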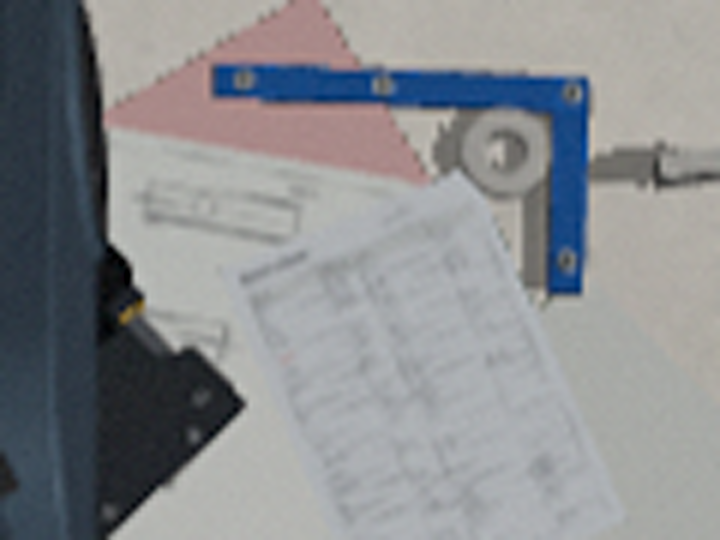

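The washer is at crop (505,151), which is top (294.2,185.2). The predicted seated position was (294.1,185.5), so it touches both rails. Next is the ring gauge.

drive_tool(series=[[0.022, -0.022, 0, 0, 0, 0, 0.276], [0.022, -0.022, 0.01, 0, 0, 0, 0.276], [0, 0, 0.015, 0, 0, 0, 0.276], [0, 0, 0, 0, 0, 0, 0.276]])

```text
time: 12.3
position: [0.4677, 0.1664, 0.0687]
tool_rot: [0.39, 0.921, 0.0, 0.0]
ft_force: [0.6, 0.0, 0.2]
grip_width: 0.0244
```

```bash
python3 -c "
from h import *
go(.4668,.166,.005,-46.4)
for p in((186,219),(161,245),(194,271)): print(ray('top',p,.012)[0].round(3))"
```

```text
t 12.3 pos [0.4677 0.1664 0.0687] F [0.6 0.  0.2] w 0.0244 | shift mm [ 0.4 -1.  63.7] turn [0.  0.  0.5]
[0.526 0.228 0.012]
[0.467 0.283 0.012]
[0.41  0.206 0.012]
```

drive_tool(series=[[0, 0, 0.03, 0, 0, 0, 0.276], [0, 0, 0.025, 0, 0, 0, 0.276], [0, 0, 0.009, 0, 0, 0, 0.276], [-0.004, 0, 0, 0, 0, 0, 0.276], [-0.006, 0, 0, 0, 0, 0, 0.276]])

```text
time: 12.92
position: [0.4749, 0.1592, 0.0062]
tool_rot: [0.39, 0.921, 0.0, 0.001]
ft_force: [0.2, 0.3, 0.2]
grip_width: 0.0239
```

drive_tool(series=[[-0.005, 0, 0, 0, 0, 0, 0.276], [-0.008, 0, 0, 0, 0, 0, 0.276], [-0.01, 0, 0, 0, 0, 0, 0.276], [-0.01, 0, 0, 0, 0, 0, 0.276], [-0.01, 0, 0, 0, 0, 0, 0.276]])

```text
time: 13.55
position: [0.504, 0.1279, 0.0055]
tool_rot: [0.391, 0.921, 0.0, -0.0]
ft_force: [-0.6, 1.2, 1.2]
grip_width: 0.0238
```

```bash
python3 - <<'E'
from h import *
go(.5799,.0473,.005,-46)
b=robot.camera("scene")[0]; cv2.imwrite("pics/scene8.png",b)
p=robot.get_obs()["position"]; th=np.radians(-46); c=p[:2]+.0309*np.r_[np.cos(th),np.sin(th)]
q=proj("scene",[*c,.015])[0]; print("nest ring",c,q)
# bright, unsaturated, non-paper grey: report hole/disc by hough near expected
g=cv2.cvtColor(b,cv2.COLOR_BGR2GRAY); x0,y0=np.int32(q)-30; print(cv2.resize(g[y0:y0+60,x0:x0+60],(20,20),interpolation=cv2.INTER_AREA))
E
```

```text
t 13.55 pos [0.504  0.1279 0.0055] F [-0.6  1.2  1.2] w 0.0238 | shift mm [-110.7   -1.4    0.5] turn [ 0. -0.  0.]
nest ring [0.52718636 0.10487914] [256.1684131  234.59465009]
[[ 91  57  26  48  98 102 101  88  67  64  59  61  59  60  59  61  59  60
   60  60]
 [ 46  43  31  30  34  68  99 111  72  65  61  59  58  59  59  59  59  60
   60  61]
 [ 92  80  56  49  28  28  28  31  41  68  65  61  59  59  60  59  58  60
   59  59]
 [207 162  46  57  26  29  26  28  29  59  65  61  59  60  60  59  60  60
   59  60]
 [236 164  44  43  32  29  30  29  30  39  67  63  59  60  59  59  60  59
   60  60]
 [236 104  44  43  38  28  29  30  28  29  60  66  60  59  60  61  59  59
   58  60]
 [173  49  44  44  36  27  27  29  27  29  41  66  63  59  60  59  60  59
   59  60]
 [ 44  45  44  45  39  29  29  30  28  27  29  59  66  61  59  60  59  60
   59  59]
 [ 72  56  50  44  43  37  33  30  30  27  27  43  66  63  59  59  60  59
   60  59]
 [ 85  78  84  89  86  75  68  59  53  44  41  41  64  66  60  59  60  60
   59  59]
 [ 45  45  45  45  50  51  44 114 157 153 172  77  74  67  63  60  59  59
   60  59]
 [ 45  44  45  44  62  74  65 100 156 205 207  48  48  63  65  61  61  60
   59  62]
 [ 42  42  43  42  64  64  72  80  87  84  76  44  43  54  66  62  59  59
   59  59]
 [219 172 152 107  93  30  37  70 183 185 115  45  46  46  62  66  60  59
   59  59]
 [237 237 236 215 226 123  36  75 147 145 111  44  41  40  53  66  63  60
   60  59]
 [237 237 237 237 237 169  35 136 236 207 192  42  49 211 173 102  65  59
   60  60]
 [237 237 237 237 237 195 100 198 237 237 234  42 110 228 233 197  66  62
   58  59]
 [237 237 237 237 237 237 237 236 234 233 233 168 155 218 227 237  90  65
   60  59]
 [237 237 237 237 237 234 233 234 227 222 228 227 226 236 237 237 169  67
   62  59]
 [237 237 237 237 236 225 235 233 229 232 234 237 237 237 237 237 236  87
   64  59]]
```

drive_tool(series=[[-0.01, 0, 0, 0, 0, 0, 0.276], [-0.01, 0, 0, 0, 0, 0, 0.276], [-0.01, 0, 0, 0, 0, 0, 0.276], [-0.01, 0, 0, 0, 0, 0, 0.276], [-0.01, 0, 0, 0, 0, 0, 0.276]])

```text
time: 14.22
position: [0.5388, 0.0919, 0.0055]
tool_rot: [0.391, 0.921, -0.0, 0.0]
ft_force: [-1.3, 0.9, 0.6]
grip_width: 0.0237
```

drive_tool(series=[[-0.01, 0, 0, 0, 0, 0, 0.276], [-0.01, 0, 0, 0, 0, 0, 0.276], [-0.01, 0, 0, 0, 0, 0, 0.276], [-0.006, 0, 0, 0, 0, 0, 0.276], [0, 0, 0, 0, 0, 0, 0.276]])

```text
time: 14.85
position: [0.564, 0.0661, 0.0055]
tool_rot: [0.391, 0.92, 0.0, 0.001]
ft_force: [0.2, 0.5, 0.0]
grip_width: 0.0237
```

```bash
python3 - <<'E'
from h import *
go(.5799,.0473,.005,-46)
p=robot.get_obs()["position"]; th=np.radians(-46); c=p[:2]+.0309*np.r_[np.cos(th),np.sin(th)]; print("nest ring",sf(c))
E
```

```text
t 14.85 pos [0.564  0.0661 0.0055] F [0.2 0.5 0. ] w 0.0237 | shift mm [-24.5  -1.6   0.5] turn [ 0.   0.1 -0. ]
nest ring [-40.8  75.4]
```

drive_tool(series=[[-0.005, -0.001, 0, 0, 0, 0, 0.276], [-0.005, -0.001, 0, 0, 0, 0, 0.276], [-0.005, 0, 0, 0, 0, 0, 0.276], [-0.004, 0, 0, 0, 0, 0, 0.276], [0, 0, 0, 0, 0, 0, 0.276]])

```text
time: 15.48
position: [0.5756, 0.0512, 0.0055]
tool_rot: [0.391, 0.921, 0.0, 0.0]
ft_force: [0.3, -0.6, -0.4]
grip_width: 0.0242
```

drive_tool(series=[[-0.003, 0, 0, 0, 0, 0, 0.276], [0, 0, 0, 0, 0, 0, 0.276]])

```text
time: 15.72
position: [0.5774, 0.0493, 0.0055]
tool_rot: [0.391, 0.921, 0.0, 0.0]
ft_force: [-0.1, 0.6, 0.7]
grip_width: 0.0239
```

drive_tool(series=[[-0.002, 0, 0, 0, 0, 0, 0.276], [0, 0, 0, 0, 0, 0, 0.276]])

```text
time: 15.98
position: [0.5786, 0.0479, 0.0055]
tool_rot: [0.391, 0.921, -0.0, 0.0]
ft_force: [-0.2, 0.8, 0.4]
grip_width: 0.0241
```

drive_tool(series=[[-0.002, 0, 0, 0, 0, 0, 0.276], [0, 0, 0, 0, 0, 0, 0.276]])

```text
time: 16.23
position: [0.5801, 0.0464, 0.0055]
tool_rot: [0.391, 0.921, 0.0, 0.0]
ft_force: [0.1, -0.3, -0.4]
grip_width: 0.0239
```

drive_tool(series=[[-0.002, 0, 0, 0, 0, 0, 0.276], [0, 0, 0, 0, 0, 0, 0.276]])

```text
time: 16.48
position: [0.5807, 0.0453, 0.0054]
tool_rot: [0.391, 0.921, -0.0, -0.001]
ft_force: [-1.5, 1.7, 1.5]
grip_width: 0.0236
```

drive_tool(series=[[-0.002, 0, 0, 0, 0, 0, 0.276], [0, 0, 0, 0, 0, 0, 0.276]])

```text
time: 16.73
position: [0.5807, 0.0446, 0.0053]
tool_rot: [0.391, 0.921, -0.0, -0.002]
ft_force: [-3.2, 4.5, 2.4]
grip_width: 0.0237
```

drive_tool(series=[[-0.002, 0, 0, 0, 0, 0, 0.276], [0, 0, 0, 0, 0, 0, 0.276]])

```text
time: 16.98
position: [0.5808, 0.0442, 0.0053]
tool_rot: [0.391, 0.92, -0.0, -0.004]
ft_force: [-5.5, 6.8, 4.4]
grip_width: 0.0239
```

Force is rising in both x and y, so the ring touches the long rail and the washer. I'll back off, lift away and check.

drive_tool(series=[[0.005, 0, 0, 0, 0, 0, 0.276], [0.01, 0, 0, 0, 0, 0, 0.276], [0.01, 0, 0, 0, 0, 0, 0.276], [0.01, 0, -0.04, 0, 0, 0, 0.276], [0.02, 0, -0.05, 0, 0, 0, 0.276]])

```text
time: 17.6
position: [0.5455, 0.0818, 0.0954]
tool_rot: [0.391, 0.92, -0.0, -0.001]
ft_force: [0.8, -0.6, -0.1]
grip_width: 0.0237
```

drive_tool(series=[[0.05, 0, 0, 0, 0, 0, 0.276], [0.05, 0, 0, 0, 0, 0, 0.276], [0.03, 0, 0, 0, 0, 0, 0.276], [0, 0, 0, 0, 0, 0, 0.276]])

```text
time: 18.1
position: [0.4533, 0.1765, 0.0956]
tool_rot: [0.389, 0.921, -0.0, -0.001]
ft_force: [0.5, -0.6, 0.1]
grip_width: 0.0241
```

```bash
python3 - <<'E'
from h import *
print(robot.get_obs()["position"])
b=robot.camera("top")[0]; s=robot.camera("scene")[0]; cv2.imwrite("pics/top9.png",b)
k=6; x0,y0=200,155; c=cv2.resize(b[y0:y0+65,x0:x0+130],None,fx=k,fy=k,interpolation=cv2.INTER_CUBIC)
for w,r,z in((wd(-.017,.017),.017,.009),(wd(-.0245,.0575),.0245,.015)):
    th=np.linspace(0,2*np.pi,60); q=proj("top",np.c_[w[0]+r*np.cos(th),w[1]+r*np.sin(th),0*th+z])
    cv2.polylines(c,[np.int32((q-[x0,y0]+.5)*k)],True,(0,0,255),1)
cv2.imwrite("pics/v9.png",c)
E
```

```text
[0.453272   0.1765204  0.09559478]
```

View pics/v9.png

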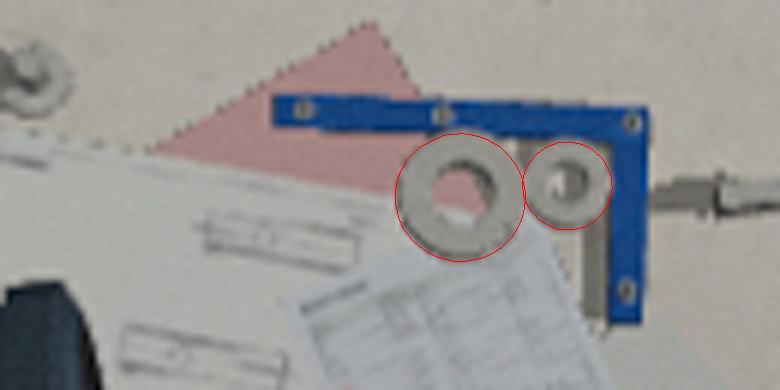

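Both rings fill the circles predicted for the seated positions. The washer is at (567,186) and touches both rails; the ring gauge is at (460,197) and touches the long rail and the washer. Handing in.

```bash
python3 -c "
from rig import robot
print(robot.hand_in())"
```

```text
the job is handed in; nothing more can be done
None
```

The washer is in the corner touching both rails, and the ring gauge sits beside it touching the long rail and the washer. I handed the job in at about 18 s. The hand-in gives no verdict.

- **What went wrong on the way:** the first washer push, with the fingers slightly open, slipped off. It pinned the washer against the short rail with about 34 N at the wrist, close to the 35 N limit. I backed off and slid the washer along that rail with the closed fingers, at under 10 N. The ring gauge then went straight in, with at most about 10 N at the end.
- **Last checks:** in the final top view both rings fill the outlines predicted for their seated positions, to within about 1 mm. The camera calibration is only good to about 2 mm.
- **Other things on the desk:** the gauge block and bush look unmoved in the top views. I did not measure the other bystanders after the last push.

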